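# Serve tins from the gravity dispenser

## Robot

A 6-joint arm with a two-finger parallel gripper is mounted at the origin on a cart in front of the work surface, level with it; the furniture and walls round the work are solid. World frame = base frame: x ahead of the robot, y to its left, z up, the work surface at z = 0. Lengths are in m, angles in rad, forces in N, time in s.
With the tool pointing down it reaches from about 0.3 to 0.875 m from the base axis. Payload 4.2 kg.
Tool frame: the origin (TCP) lies at the very end of the fingers, on their centre line; the grasp point (between the pads) lies 19 mm behind it; z points along the fingers, y is the line along which they close (so a half turn about z gives the same grasp; the last joint's range is limited). The gripper opens to 85 mm and grips with 20 to 120 N. Pads are 22 mm wide; open, the fingers measure 114 mm over their backs; the gripper's body (76 mm by 85 mm) begins 54 mm behind the grasp point. The pads swing forward as they close: fully open they stand 13 mm farther back than shut.
Start: joints at [-1.2, 0.32, 1.565, -0, 1.257, -0.02], TCP at [0.219, -0.532, 0.191] pointing down, gripper open.
Joint ranges: [-3.11, 3.11], [-0.84, 2.01], [0.21, 2.61], [-1.34, 4.49], [0.05, 2.63], [-2.56, 2.56]. Speed limits (rad/s): [2.57, 2.57, 3.14, 3.14, 3.14, 3.14].

## Interface

Orientations are given as a rotation vector (axis times angle).
In Python, from workcell import manip, optics gives the robot as it stands.
- The arm moves only by the tool drive_tool, never from a script. Its argument "moves" is one flat list of numbers, 7 for each row, row after row: the gripper command: -1 is shut, 1 is fully open, values between are in proportion, then the shift along the world's x, y, z normalised to -1 to 1, where 1 is 600 mm, then the turn, a rotation vector about the world's x, y, z normalised to -1 to 1, where 1 is 180 degrees. A call has 1 to 20 rows; each row is the pose to reach, as a shift and turn from the pose commanded when the call began, turning the shorter way round; what a row does not reach only later rows make up. A row lasts 1/8 s, in which the tool goes at most 62.5 mm and 10.7 degrees, less where a joint would pass 70% of its speed; a pose out of reach is approached as far as the arm can. A call with a number of a shift or a turn outside -1 to 1 is refused whole. A call with a gripper value outside its range is refused whole. The fingers move at their own pace and stop on an object; "squeeze" is the grip in N (left out, the last holds). Time passes only in rows, so rows that repeat a pose let the fingers close. It gives the time, the measured TCP pose, the force, the opening and the grip force at its end, in the units of the state.
- manip.get_state(): the state, without advancing time (a new reading comes with each control period).
- optics.camera(name): name is "scene" or "side" or "wrist"; returns the picture (400x640x3 uint8, red, green, blue); there is no depth.
- optics.calibration(name): a dict with "fx", "fy", "cx", "cy" (pixels), "camera_from_world" (4x4, takes a point from world to camera coordinates); the wrist camera has in their place "T_tool_cam" (4x4, takes a point from camera to tool coordinates, whose origin is the TCP and whose axes are the flange's). Camera axes: x right, y down, z forward; pixel columns grow to the right and rows downward; lengths in m; the calibration is good to about 2 mm. A picture is of the moment at which its call begins: read the wrist's pose just before it. calibration takes no time and is no camera call.
- manip.job_done(): hands the job in; it is judged then, once.
The state is a dict: "time_s": time; "q": joint angles; "qd": joint speeds; "tau": joint torques, N m; "tcp_pos": TCP position; "tool_rot": TCP orientation; "wrist_force": force on the tool from outside, world axes, zero at the start; "torque": the same for the moment, N m; "width": finger opening in m; "grip_force": force on a finger pad.
Only numpy, scipy, OpenCV 4.12 (cv2) and the standard library are available. Lean on these libraries where they do the work, as an engineer would, in place of code of your own. Each camera call takes 0.05 s, during which the arm holds its last target. There are 200 camera calls.

## Task

Lay one tin of fish flat on the middle of every plate that is set out, drawing the tins one by one from the bottom of the wooden tin dispenser with its drawer and leaving the other tins in it. First set the jar that stands in the drawer's way aside, upright on the worktop. At the end the drawer is fully closed again and nothing else on the worktop has been disturbed.

Things in the scene. Friction and masses are not known exactly. Their poses are not given: they have to be found in the camera images.
- dispenser: Fixed upright tin dispenser of light wood, slick inside. Origin: on the worktop under its shaft's centre; x to its back (the drawer comes out along -x), z up. Shaft inside 116 (x) x 68 (y) mm, outside 132 x 88, roofed, 167 high; low housing (42 high) behind to x = +200. Two front posts from z = 45 mm up hold back all tins but the lowest. Five tins lie in it one on another, long sides along x.
- drawer (a joint): Dispenser's drawer, m: 0 closed to 0.138 fully out (towards the dispenser's -x). Friction 1.5 N plus the tins'; stays where left. Its pocket carries the lowest tin out while the raised deck behind (64 mm wide, top at z = 34.5 mm) carries the tins above; when it is pushed home empty, the next tin drops in.
- pocket (a point): Middle of the drawer's pocket, on its floor (z = 10 mm, 64 mm wide), under the shaft's centre when closed; moves with the drawer. The pocket is 116 mm long, between a front lip (z to 20 mm) and the deck, with no side walls of its own: the tin in a drawn-out drawer has its long sides free.
- knob_top (a point): Centre of the top of the drawer's handle: an upright steel post, 20 mm in diameter, 46 mm tall above a 30 mm wide wooden tongue (top at z = 12 mm); this point is 62 mm above the worktop and 130 mm in front of the dispenser's origin when closed, and moves with the drawer.
- tin_a: Flat oblong fish tin, the lowest in the stack at the start: 100 (y) x 60 (x) mm and 25 mm high (visible rim 105 x 63, underside 93 x 53), 0.15 kg. All five tins look the same. Origin: centre of its underside, z up through its lid, y along its length.
- tin_b: Flat oblong fish tin, second from the bottom at the start: 100 (y) x 60 (x) mm and 25 mm high (visible rim 105 x 63, underside 93 x 53), 0.15 kg. All five tins look the same. Origin: centre of its underside, z up through its lid, y along its length.
- tin_c: Flat oblong fish tin, third from the bottom at the start: 100 (y) x 60 (x) mm and 25 mm high (visible rim 105 x 63, underside 93 x 53), 0.15 kg. All five tins look the same. Origin: centre of its underside, z up through its lid, y along its length.
- tin_d: Flat oblong fish tin, fourth from the bottom at the start: 100 (y) x 60 (x) mm and 25 mm high (visible rim 105 x 63, underside 93 x 53), 0.15 kg. All five tins look the same. Origin: centre of its underside, z up through its lid, y along its length.
- tin_e: Flat oblong fish tin, the top one at the start: 100 (y) x 60 (x) mm and 25 mm high (visible rim 105 x 63, underside 93 x 53), 0.15 kg. All five tins look the same. Origin: centre of its underside, z up through its lid, y along its length.
- jar: Glass jar with a red lid, 58 (x) x 62 (y) mm, 86 mm high, lid 56 mm in diameter (z 75 to 86 mm), 0.36 kg; it stands in front of the drawer. Origin: centre of its underside, z up.
- plate_1: White round plate, 140 mm in diameter, its flat middle (about 118 mm across) 8 mm above its underside, rim 14 mm high, loose, about 0.3 kg; all plates are alike and three or four are set out (None if absent), one perhaps on the glass hob, which is 5 mm proud of the worktop. Origin: centre of its underside, z up.
- plate_2: White round plate, 140 mm in diameter, its flat middle (about 118 mm across) 8 mm above its underside, rim 14 mm high, loose, about 0.3 kg; all plates are alike and three or four are set out (None if absent), one perhaps on the glass hob, which is 5 mm proud of the worktop. Origin: centre of its underside, z up.
- plate_3: White round plate, 140 mm in diameter, its flat middle (about 118 mm across) 8 mm above its underside, rim 14 mm high, loose, about 0.3 kg; all plates are alike and three or four are set out (None if absent), one perhaps on the glass hob, which is 5 mm proud of the worktop. Origin: centre of its underside, z up.
- plate_4: White round plate, 140 mm in diameter, its flat middle (about 118 mm across) 8 mm above its underside, rim 14 mm high, loose, about 0.3 kg; all plates are alike and three or four are set out (None if absent), one perhaps on the glass hob, which is 5 mm proud of the worktop. Origin: centre of its underside, z up.
- salt: Bystander: salt shaker, 41 mm in diameter, 83 mm high; origin at its underside. Leave it.
- pepper: Bystander: pepper shaker, 41 mm in diameter, 83 mm high; origin at its underside. Leave it.
- onion: Bystander: onion, 83 mm wide, 94 mm high; origin at its underside. Leave it.
- fork: Bystander: fork, 193 mm long, lying near the front edge of the worktop. Leave it.
Not all that is in view belongs to the job. What is shaped like the jar but yellow is not meant.

How it is judged:
By the outcome, as a careful person would: the job done as asked, in the order asked, and still so for the second after the job is handed in, with the robot touching nothing.
Of plate_1, plate_2, plate_3, plate_4 only 3 to 4 are there at a start; the rules pass over those that are not, and their reading is None.
At some moment in a run one of plate_1, plate_2, plate_3, plate_4 may be knocked a few centimetres aside while the robot is not near it.
Once in a run the grip may slacken for a moment while it holds something.
It also fails if it takes over 210 s, if anything falls off the work surface, if the arm or the gripper's body presses on something with over 40 N, if the wrist force passes 120 N, or if a joint passes its speed limit or range.

## Working session

There is one attempt and no reset: what is moved stays moved. The work goes in short steps, Python scripts to look and compute and a tool call to move; the robot and the scene stay as the last step left them, time stands still between calls to the robot, and variables do not carry over. Pictures are saved under pics/ and viewed, at most 14 in all, crops included, and the job is handed in when it is done.

Besides the shell and the picture viewer there is one more tool, called by a JSON object that holds its "name" and its "arguments", one argument or row to a line. drive_tool: Moves the arm, as the interface text tells. Its arguments: {"type":"object","properties":{"moves":{"type":"array","items":{"type":"number","minimum":-1,"maximum":1}},"squeeze":{"type":"number"}},"required":["moves"]}

```bash
ls; mkdir -p pics
cat > h.py <<'E'
import numpy as np, cv2
from workcell import manip, optics
from scipy.spatial.transform import Rotation as R
def snap(n,f):
    s=manip.get_state(); im=optics.camera(n); cv2.imwrite('pics/'+f,im[:,:,::-1]); return s,im
def cam(n,s=None):
    c=optics.calibration(n); K=np.array([[c['fx'],0,c['cx']],[0,c['fy'],c['cy']],[0,0,1]])
    if n=='wrist':
        T=np.eye(4);T[:3,:3]=R.from_rotvec(s['tool_rot']).as_matrix();T[:3,3]=s['tcp_pos']; W=T@np.array(c['T_tool_cam'])
    else: W=np.linalg.inv(np.array(c['camera_from_world']))
    return K,W
def ray(n,u,v,z,s=None):
    K,W=cam(n,s); d=W[:3,:3]@np.linalg.inv(K)@[u,v,1]; o=W[:3,3]; return o+d*(z-o[2])/d[2]
def proj(n,p,s=None):
    K,W=cam(n,s); q=np.linalg.inv(W)@np.append(p,1); q=K@q[:3]; return q[:2]/q[2]
E
python3 - <<'E'
from h import *
s,a=snap('scene','s0.png'); _,b=snap('side','d0.png')
print(s)
for n in('scene','side'):
    K,W=cam(n);print(K,W.round(3))
print(optics.calibration('wrist'))
E
```

```text
pics
{'time_s': 0.0, 'q': array([-1.19997302e+00,  3.20301305e-01,  1.56565991e+00, -2.85841535e-05,
        1.25739963e+00, -2.00176763e-02]), 'qd': array([-8.79416764e-04, -9.32536966e-05,  9.41680663e-04, -4.40130150e-04,
        6.33527681e-04,  1.19820122e-03]), 'tau': array([-1.48105370e-03, -4.15520024e+01, -2.34160763e+01, -1.31688130e-04,
        7.93556945e-03, -5.71445696e-06]), 'tcp_pos': array([ 0.2188423 , -0.53114311,  0.19048434]), 'tool_rot': array([-3.08008991e+00, -6.09707882e-01,  5.26436312e-04]), 'wrist_force': array([-0.45913494,  0.09785442, -0.31248312]), 'torque': array([ 0.01047712, -0.04329287, -0.00634086]), 'grip_force': 0.0, 'width': 0.08534877690866378}
[[473.92514289   0.         323.39599063]
 [  0.         473.92514289 191.40218805]
 [  0.           0.           1.        ]] [[ 0.648 -0.396  0.651 -0.425]
 [-0.762 -0.331  0.557 -0.762]
 [-0.005 -0.857 -0.516  0.905]
 [ 0.     0.     0.     1.   ]]
[[367.80667904   0.         321.61051238]
 [  0.         367.80667904 199.54515281]
 [  0.           0.           1.        ]] [[-0.998 -0.02   0.052  0.507]
 [-0.056  0.485 -0.873  1.149]
 [-0.008 -0.874 -0.485  0.685]
 [ 0.     0.     0.     1.   ]]
{'fx': 304.0331182530555, 'fy': 304.0331182530555, 'cx': 321.4042590400232, 'cy': 200.1971784315637, 'T_tool_cam': array([[-6.89133180e-04, -9.58183951e-01, -2.86152130e-01,
         7.37933359e-02],
       [ 9.99999703e-01, -7.58840924e-04,  1.32713392e-04,
        -1.15470468e-04],
       [-3.44307789e-04, -2.86151953e-01,  9.58184190e-01,
        -1.82965809e-01],
       [ 0.00000000e+00,  0.00000000e+00,  0.00000000e+00,
         1.00000000e+00]])}
```

View pics/s0.png

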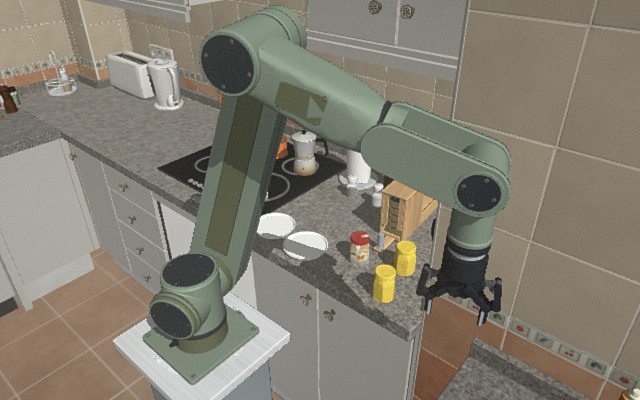

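View pics/d0.png

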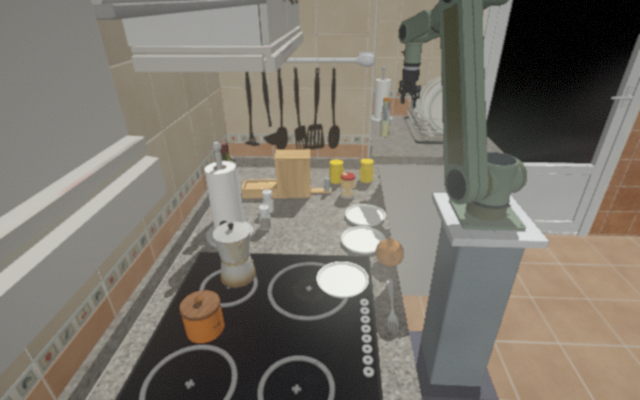

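The side view shows three plates at (365,215), (361,241) and (342,279, on the hob), and an onion at (390,252). The red-lidded jar is at (348,185), with two yellow decoys at (337,171) and (367,171). The dispenser is at (293,173) and its knob at about (326,185).

Run:
```python
from h import *
b=cv2.imread('pics/d0.png'); 
for n,l in(('side',[('p1',365,215,.014),('p2',361,241,.014),('p3',342,279,.019),('onion',390,262,.04),('jarlid',348,176,.086),('knob',327,179,.062),('dispFL',276,151,.167),('dispFR',310,151,.167),('dispbotR',311,196,0),('dispbotL',277,196,0),('salt',265,208,.04),('pep',267,192,.083),('y1',337,162,.086),('y2',367,161,.086)]),('scene',[('p2',275,225,.014),('p1',305,245,.014),('jarlid',360,238,.086),('knob',381,236,.062),('y',406,245,.086),('y',386,269,.086)])):
  for k,u,v,z in l: print(n,k,ray(n,u,v,z).round(3))
c1=cv2.resize(b[140:300,210:430],None,fx=2.8,fy=2.8,interpolation=cv2.INTER_CUBIC)
a=cv2.imread('pics/s0.png')
c2=cv2.resize(a[160:320,240:460],None,fx=2.8,fy=2.8,interpolation=cv2.INTER_CUBIC)
cv2.imwrite('pics/c1.png',c1);cv2.imwrite('pics/c2.png',c2)
```

```text
side p1 [0.422 0.047 0.014]
side p2 [0.442 0.203 0.014]
side p3 [0.5   0.388 0.019]
side onion [0.369 0.336 0.04 ]
side jarlid [ 0.482 -0.116  0.086]
side knob [ 0.563 -0.137  0.062]
side dispFL [ 0.759 -0.157  0.167]
side dispFR [ 0.629 -0.162  0.167]
side dispbotR [ 0.624 -0.11   0.   ]
side dispbotL [ 0.757 -0.105  0.   ]
side salt [0.771 0.057 0.04 ]
side pep [0.767 0.019 0.083]
side y1 [ 0.527 -0.249  0.086]
side y2 [ 0.403 -0.264  0.086]
scene p2 [0.436 0.183 0.014]
scene p1 [0.42  0.036 0.014]
scene jarlid [ 0.478 -0.128  0.086]
scene knob [ 0.552 -0.151  0.062]
scene y [ 0.535 -0.247  0.086]
scene y [ 0.412 -0.261  0.086]
```

View pics/c1.png

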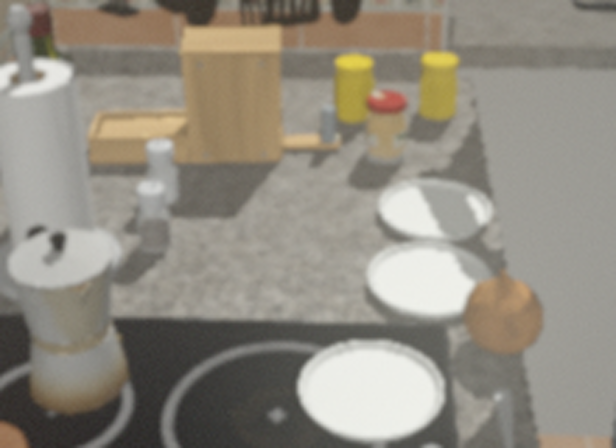

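View pics/c2.png

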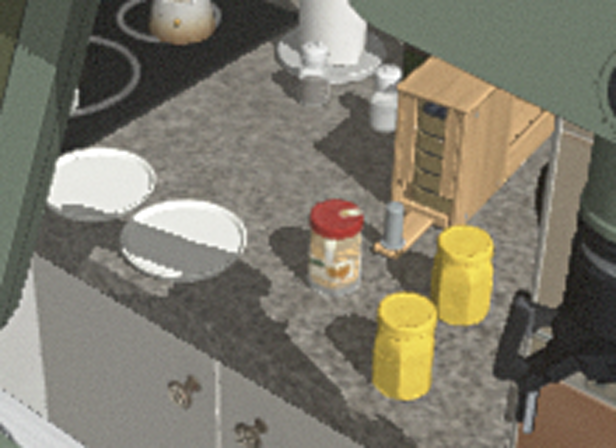

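{"name": "drive_tool", "arguments": {
  "moves": [1,0.468,0.968,0.267,0,0,-0.1244,1,0.468,0.968,0.267,0,0,-0.1244,1,0.468,0.968,0.267,0,0,-0.1244,1,0.468,0.968,0.267,0,0,-0.1244,1,0.468,0.968,0.267,0,0,-0.1244,1,0.468,0.968,0.267,0,0,-0.1244,1,0.468,0.968,0.267,0,0,-0.1244,1,0.468,0.968,0.267,0,0,-0.1244,1,0.468,0.968,0.267,0,0,-0.1244,1,0.468,0.968,0.267,0,0,-0.1244,1,0.468,0.968,0.267,0,0,-0.1244,1,0.468,0.968,0.267,0,0,-0.1244,1,0.468,0.968,0.267,0,0,-0.1244,1,0.468,0.968,0.267,0,0,-0.1244]
}}

```text
time_s: 1.85
tcp_pos: [0.4992, 0.048, 0.3513]
tool_rot: [3.141, -0.003, -0.001]
wrist_force: [0.1, -0.1, -0.0]
width: 0.0855
grip_force: 0.0
```

Run:
```python
from h import *
import pickle
s,a=snap('wrist','w1.png'); pickle.dump(s,open('w1.pkl','wb'))
print(s['time_s'],s['tcp_pos'],s['tool_rot'])
for p in [(.48,-.12,.086),(.56,-.14,.062),(.69,-.15,.167),(.42,.04,.014),(.44,.19,.014),(.5,.388,.019)]: print(proj('wrist',p,s).round())
```

```text
1.85 [0.49916792 0.04802929 0.35128528] [ 3.14113869e+00 -2.62169387e-03 -1.27353369e-03]
[434. 174.]
[447. 118.]
[511.  -8.]
[326. 199.]
[241. 188.]
[121. 155.]
```

View pics/w1.png

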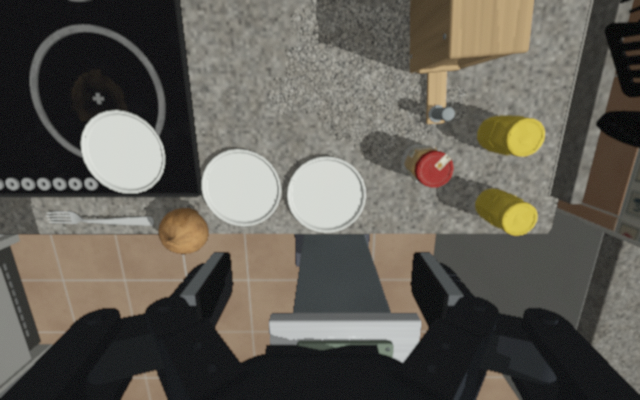

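The wrist view shows three plates, at (327,193), (241,187) and (122,151, on the hob). The red jar lid is at (434,168), the knob top at (446,114), the dispenser's front base near (411..460,70), and the yellow decoys on the right. The red-lidded glass jar is the one to move.

```bash
cat >> h.py <<'E'
def plates(im,s,guesses):
    from scipy.optimize import least_squares
    hsv=cv2.cvtColor(im,cv2.COLOR_RGB2HSV); m=((hsv[...,1]<40)&(hsv[...,2]>170)).astype(np.uint8)
    m=cv2.morphologyEx(m,cv2.MORPH_OPEN,np.ones((3,3)))
    n,lab,st,ce=cv2.connectedComponentsWithStats(m); out=[]
    for i in range(1,n):
        if st[i,4]<1500: continue
        c=max(cv2.findContours((lab==i).astype(np.uint8),0,1)[0],key=cv2.contourArea); c=cv2.convexHull(c)[:,0]
        P=np.array([ray('wrist',u,v,.014,s)[:2] for u,v in c])
        f=least_squares(lambda x:np.hypot(*(P-x[:2]).T)-x[2],[*P.mean(0),.07],loss='soft_l1',f_scale=.002)
        out.append((f.x.round(4),ce[i].round(),st[i,4]))
    return out
E
python3 - <<'E'
from h import *
import pickle
s=pickle.load(open('w1.pkl','rb')); im=cv2.imread('pics/w1.png')[:,:,::-1].copy()
for o in plates(im,s,None): print(o)
hsv=cv2.cvtColor(im,cv2.COLOR_RGB2HSV)
m=(((hsv[...,0]<8)|(hsv[...,0]>172))&(hsv[...,1]>150)&(hsv[...,2]>70)).astype(np.uint8); m[:,:400]=0;m[:,470:]=0
c=max(cv2.findContours(m,0,1)[0],key=cv2.contourArea); e,r=cv2.minEnclosingCircle(c); print('lid',e,r,ray('wrist',*e,.086,s))
print('knob',ray('wrist',447,114,.062,s))
for u,v in [(437,75),(430,122),(443,123),(431,75),(447,75)]: print('tongue',ray('wrist',u,v,.012,s))
for u,v in [(411,70),(460,70),(450,57)]: print('base',ray('wrist',u,v,0,s))
for u,v in [(450,57),(530,50)]: print('roof',ray('wrist',u,v,.167,s))
cv2.imwrite('pics/w1c.png',cv2.resize(im[0:220,370:570,::-1],None,fx=3,fy=3)[:600])
E
```

```text
(array([0.5019, 0.3872, 0.0697]), array([122., 151.]), np.int32(5210))
(array([0.439 , 0.192 , 0.0686]), array([239., 187.]), np.int32(4513))
(array([0.426 , 0.0417, 0.0687]), array([324., 194.]), np.int32(4336))
(array([ 0.1596, -0.0026,  0.153 ]), array([354., 332.]), np.int32(2888))
lid (433.5, 169.0) 18.848176956176758 [ 0.48701089 -0.11906158  0.086     ]
knob [ 0.56563784 -0.1396047   0.062     ]
tongue [ 0.62482116 -0.13658824  0.012     ]
tongue [ 0.55210502 -0.13269101  0.012     ]
tongue [ 0.55043758 -0.15452424  0.012     ]
tongue [ 0.62484311 -0.12700719  0.012     ]
tongue [ 0.62478458 -0.15255717  0.012     ]
base [ 0.63366565 -0.09774908  0.        ]
base [ 0.63348387 -0.17744333  0.        ]
base [ 0.6528653  -0.15887675  0.        ]
roof [ 0.62789716 -0.09406632  0.167     ]
roof [ 0.63473689 -0.18115039  0.167     ]
```

View pics/w1c.png

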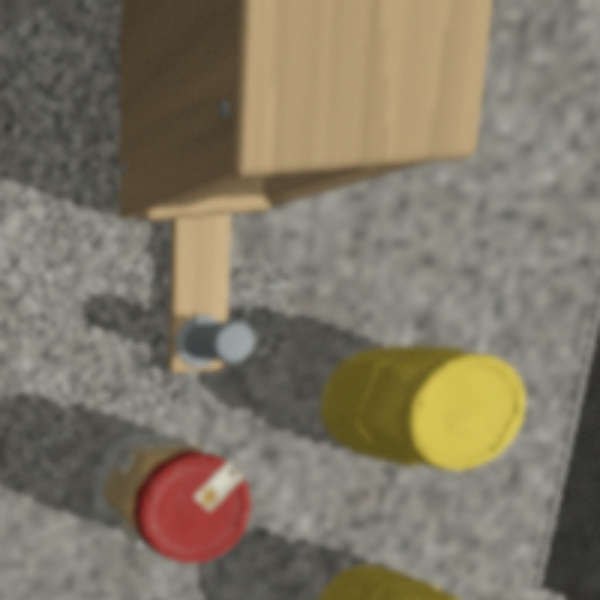

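{"name": "drive_tool", "arguments": {
  "moves": [1,-0.02,-0.278,-0.335,0,0,0,1,-0.02,-0.278,-0.335,0,0,0,1,-0.02,-0.278,-0.335,0,0,0,1,-0.02,-0.278,-0.335,0,0,0,1,-0.02,-0.278,-0.335,0,0,0,1,-0.02,-0.278,-0.335,0,0,0,1,-0.02,-0.278,-0.4,0,0,0,1,-0.02,-0.278,-0.46,0,0,0,1,-0.02,-0.278,-0.51,0,0,0,1,-0.02,-0.278,-0.533,0,0,0,1,-0.02,-0.278,-0.533,0,0,0,-1,-0.02,-0.278,-0.533,0,0,0,-1,-0.02,-0.278,-0.533,0,0,0,-1,-0.02,-0.278,-0.533,0,0,0,-1,-0.02,-0.278,-0.533,0,0,0,-1,-0.02,-0.278,-0.533,0,0,0,-1,-0.02,-0.278,-0.533,0,0,0],
  "squeeze": 60
}}

```text
time_s: 4.03
tcp_pos: [0.4896, -0.1183, 0.0338]
tool_rot: [3.14, -0.0, 0.007]
wrist_force: [0.2, -1.5, 7.4]
width: 0.0539
grip_force: 61.7
```

{"name": "drive_tool", "arguments": {
  "moves": [-1,0,0,0.05,0,0,0,-1,0,0,0.05,0,0,0,-1,0.05,0.07,0.05,0,0,0,-1,0.1,0.14,0.05,0,0,0,-1,0.15,0.21,0.05,0,0,0,-1,0.2,0.28,0.05,0,0,0,-1,0.2,0.28,0.05,0,0,0,-1,0.2,0.28,0.03,0,0,0,-1,0.2,0.28,0.015,0,0,0,-1,0.2,0.28,0.002,0,0,0,-1,0.2,0.28,0.002,0,0,0]
}}

```text
time_s: 5.4
tcp_pos: [0.6078, 0.0492, 0.034]
tool_rot: [3.141, -0.002, 0.001]
wrist_force: [-1.7, -0.5, 4.1]
width: 0.0537
grip_force: 66.4
```

Run:
```python
from h import *
s,a=snap('side','d1.png')
s,b=snap('wrist','w2.png')
c=np.hstack([cv2.resize(a[120:320,200:460],(520,400)),cv2.resize(b[80:400,180:460],(280,320))[:320].repeat(1,0) if 0 else cv2.resize(b[100:300,250:390],(280,400))])
cv2.imwrite('pics/c3.png',c[:,:,::-1])
```

```text
(no output)
```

View pics/c3.png

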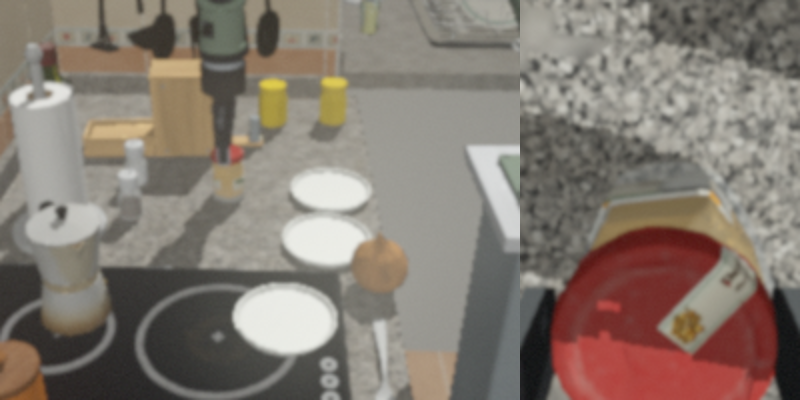

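The jar is upright at its new spot and still held. Next I release it and go to the knob.

{"name": "drive_tool", "arguments": {
  "moves": [1,0,0,0,0,0,0,1,0,0,0,0,0,0,1,0,0,0,0,0,0,1,0,0,0.08,0,0,0,1,0,0,0.193,0,0,0,1,0,0,0.193,0,0,0,0.2,-0.07,-0.315,0.193,0,0,0.019,0.2,-0.07,-0.315,0.193,0,0,0.019,0.2,-0.07,-0.315,0.193,0,0,0.019,0.2,-0.07,-0.315,0.193,0,0,0.019,0.2,-0.07,-0.315,0.193,0,0,0.019,0.2,-0.07,-0.315,0.1,0,0,0.019,0.2,-0.07,-0.315,0.04,0,0,0.019,0.2,-0.07,-0.315,-0.017,0,0,0.019,0.2,-0.07,-0.315,-0.017,0,0,0.019,-1,-0.07,-0.315,-0.017,0,0,0.019,-1,-0.07,-0.315,-0.017,0,0,0.019,-1,-0.07,-0.315,-0.017,0,0,0.019],
  "squeeze": 40
}}

```text
time_s: 7.75
tcp_pos: [0.5667, -0.1388, 0.024]
tool_rot: [3.139, 0.094, 0.004]
wrist_force: [-0.3, -0.4, 0.7]
width: 0.0001
grip_force: 0.0
```

Run:
```python
from h import *
s,b=snap('wrist','w3.png'); print(s['width'],s['tcp_pos'],proj('wrist',(.5667,-.1388,.06),s))
```

```text
0.00014815108458092634 [ 0.5666856  -0.13876119  0.02402738] [322.30896869 253.69067947]
```

View pics/w3.png

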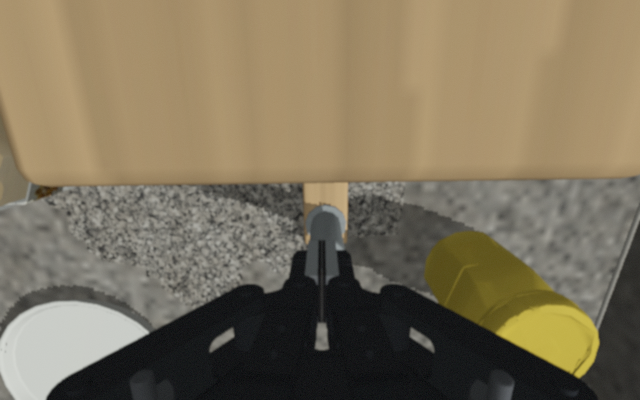

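Run:
```python
from h import *
s=manip.get_state()
for u,v,z in [(326,206,.012),(326,206,.016),(326,206,.062),(304,206,.012),(348,206,.012),(320,183,.167),(20,184,.167),(636,177,.167)]: print(u,v,z,ray('wrist',u,v,z,s).round(4))
for x in (.56,.57,.58): print(proj('wrist',(x,-.139,.062),s),proj('wrist',(x,-.139,.012),s))
```

```text
326 206 0.012 [ 0.5781 -0.1408  0.012 ]
326 206 0.016 [ 0.5794 -0.1407  0.016 ]
326 206 0.062 [ 0.5939 -0.139   0.062 ]
304 206 0.012 [ 0.5772 -0.1261  0.012 ]
348 206 0.012 [ 0.579  -0.1556  0.012 ]
320 183 0.167 [ 0.6302 -0.1343  0.167 ]
20 184 0.167 [ 0.6277 -0.094   0.167 ]
636 177 0.167 [ 0.6336 -0.1765  0.167 ]
[321.87931044 266.66612247] [321.70343647 230.83385488]
[323.01581653 249.52587952] [322.57395626 217.1767697 ]
[324.19368771 231.76178808] [323.46870984 203.13949439]
```

{"name": "drive_tool", "arguments": {
  "moves": [0.2,0,0,0,0,0,0,0.2,0,0,0,0,0,0,0.2,0,0,0,0,0,0,0.2,0.01,0,0,0,0,0,0.2,0.02,0.001,0,0,0,0,0.2,0.02,0.001,0,0,0,0,-1,0.02,0.001,0,0,0,0,-1,0.02,0.001,0,0,0,0,-1,0.02,0.001,0,0,0,0,-1,0.02,0.001,0,0,0,0]
}}

```text
time_s: 9.05
tcp_pos: [0.5778, -0.1381, 0.0228]
tool_rot: [3.14, 0.094, 0.0]
wrist_force: [-0.0, -0.4, 0.7]
width: -0.0002
grip_force: 0.0
```

Run:
```python
from h import *
s,b=snap('wrist','w4.png'); print(s['width'],s['tcp_pos'],s['wrist_force'],s['grip_force'])
a=cv2.imread('pics/w3.png')[160:360,220:420]
_,d=snap('side','d2.png')
cv2.imwrite('pics/c4.png',np.hstack([cv2.resize(a,(400,400)),cv2.resize(b[160:360,220:420,::-1],(400,400))]))
```

```text
-0.00021545111163922997 [ 0.57775729 -0.13808484  0.02278955] [-0.0364571  -0.35625165  0.7335439 ] 0.0
```

View pics/c4.png

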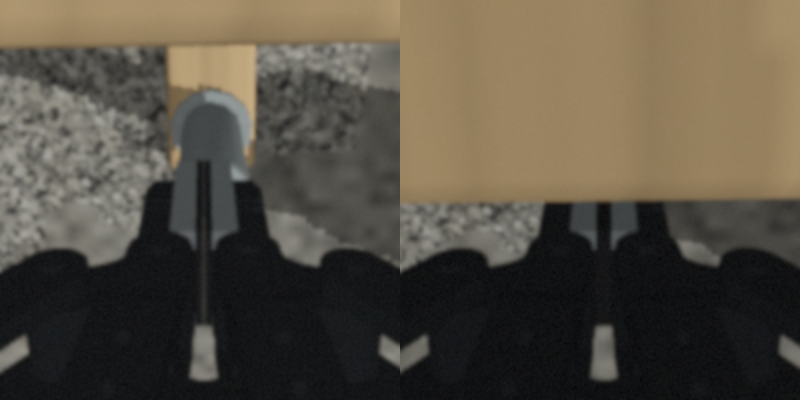

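{"name": "drive_tool", "arguments": {
  "moves": [0.2,0,0,0,0,0,0,0.2,0,0,0,0,0,0,0.2,-0.02,0,0,0,0,0,0.2,-0.02,0,0.1,0,0,0,0.2,-0.1,0,0.2,0,0,0,0.2,-0.2,0,0.3,0,0,0,0.2,-0.2,0,0.3,0,0,0,0.2,-0.2,0,0.3,0,0,0]
}}

```text
time_s: 10.15
tcp_pos: [0.457, -0.1383, 0.205]
tool_rot: [3.138, 0.092, 0.007]
wrist_force: [0.0, 0.4, -0.2]
width: 0.0513
grip_force: 0.0
```

Run:
```python
from h import *
import pickle
s,b=snap('wrist','w5.png'); pickle.dump(s,open('w5.pkl','wb')); print(s['width'],s['tcp_pos'],s['tool_rot'])
p=proj('wrist',(.567,-.14,.062),s); print(p)
x,y=int(p[0])-80,max(0,int(p[1])-80); print(x,y)
d=cv2.imread('pics/d2.png')
cv2.imwrite('pics/c5.png',np.hstack([cv2.resize(b[y:y+160,x:x+160,::-1],(560,560),interpolation=cv2.INTER_CUBIC),cv2.resize(d[140:240,300:340],(224,560))]))
```

```text
0.05131761016968693 [ 0.45695076 -0.13829938  0.20501187] [3.13846935 0.09228574 0.00688132]
[329.62711965  72.28680217]
249 0
```

View pics/c5.png

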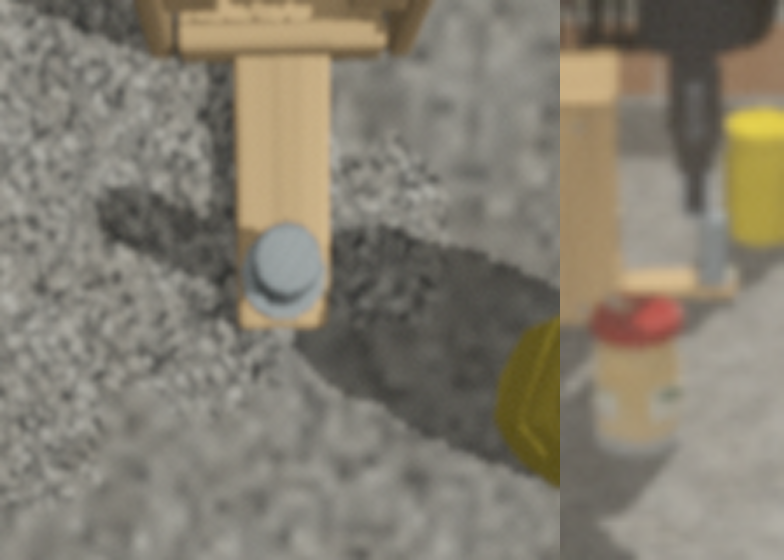

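Run:
```python
from h import *
for z in (.023,.04,.05,.06,.07,.08): print(z,proj('side',(.578,-.138,z)).round(1))
print(proj('side',(.566,-.14,.062)),proj('side',(.566,-.14,.012)))
d=cv2.imread('pics/d2.png'); print(d[165:200,319:333].mean(2).astype(int))
```

```text
0.023 [323.2 187.7]
0.04 [323.2 183.8]
0.05 [323.2 181.5]
0.06 [323.1 179.2]
0.07 [323.1 176.9]
0.08 [323.1 174.6]
[326.25294257 178.60090617] [326.27619183 190.00424083]
[[108  88  77  78  83  83  77  78  82 101 113 119 124 129]
 [107  94  77  77  77  78  76  76  90 105 116 119 120 126]
 [117 103  81  73  77  73  74  83  97 117 117 117 122 125]
 [129 111  88  77  75  77  73  85 106 123 120 116 123 128]
 [141 121  94  78  77  74  78  88 113 130 127 120 125 130]
 [148 135 109  85  78  77  85 104 129 137 128 118 125 130]
 [152 145 130 104  80  74  94 124 140 145 130 121 126 131]
 [156 154 137 109  84  77  96 129 147 144 130 119 125 132]
 [156 154 140 110  84  77  99 132 148 146 130 120 124 128]
 [154 151 140 111  81  75  99 134 154 150 132 120 124 129]
 [152 150 136 110  79  75  99 135 153 151 133 121 124 128]
 [154 149 138 110  83  78  99 133 151 149 131 123 126 130]
 [154 150 141 117  97  91 106 135 156 156 139 126 125 131]
 [153 153 149 134 124 117 122 143 161 163 146 126 127 131]
 [155 157 156 149 144 136 135 141 153 153 139 126 127 128]
 [156 159 157 154 150 140 132 137 140 138 13
[... 436 characters left out ...]
4 176 172 158 139 132 134 133 132 145 155 137 112]
 [182 181 181 178 165 146 134 131 132 134 149 158 141 113]
 [180 178 179 176 164 144 131 132 133 138 150 153 138 117]
 [166 165 163 159 151 139 135 135 135 140 149 149 139 126]
 [142 142 139 137 134 134 135 133 130 134 138 142 141 141]
 [125 125 120 116 116 117 120 119 115 118 118 125 140 143]
 [122 126 122 110 105 106 105 107 110 115 119 124 138 147]
 [125 131 129 113 105 102 106 110 122 133 136 138 145 149]
 [124 125 121 111 107 104 114 124 140 148 150 148 150 150]
 [119 115 109 107 106 110 124 142 152 156 155 152 152 151]
 [104 103 104 105 112 122 140 150 155 156 155 154 154 153]
 [ 97 103 112 119 126 138 148 153 153 152 153 155 154 154]]
```

Reported tips and real tips disagree. The side view shows the black fingertips ending at about z 0.067 when the TCP read 0.023, so the gripper closed above the knob. That also explains the jar being gripped by its lid. I'll measure the real tip offset with a gentle touch on bare worktop.

{"name": "drive_tool", "arguments": {
  "moves": [0.65,0.05,0.02,-0.1,0,0,0,0.65,0.05,0.02,-0.2,0,0,0,0.65,0.05,0.02,-0.3,0,0,0,0.65,0.05,0.02,-0.342,0,0,0,0.65,0.05,0.02,-0.358,0,0,0,0.65,0.05,0.02,-0.358,0,0,0,0.65,0.05,0.02,-0.358,0,0,0]
}}

```text
time_s: 11.08
tcp_pos: [0.489, -0.1263, -0.0111]
tool_rot: [3.139, 0.094, 0.004]
wrist_force: [0.4, 0.0, -0.7]
width: 0.0706
grip_force: 0.0
```

Run:
```python
from h import *
s,b=snap('side','d3.png'); w=optics.camera('wrist'); cv2.imwrite('pics/w6.png',w[:,:,::-1])
print(s['width'],s['tcp_pos'],s['wrist_force'])
p=proj('side',(s['tcp_pos'][0],s['tcp_pos'][1],0)); print(p,proj('side',(s['tcp_pos'][0],s['tcp_pos'][1],.05)))
x,y=int(p[0])-40,int(p[1])-50
cv2.imwrite('pics/c6.png',np.hstack([cv2.resize(b[y:y+80,x:x+80,::-1],(480,480),interpolation=cv2.INTER_CUBIC),cv2.resize(w[200:400,250:390,::-1],(280,480))])); print(x,y)
```

```text
0.07056547485079588 [ 0.48896789 -0.1263337  -0.01109797] [ 0.37657576  0.04010579 -0.7498803 ]
[345.72435032 194.68887305] [346.03323281 183.2841436 ]
305 144
```

View pics/c6.png

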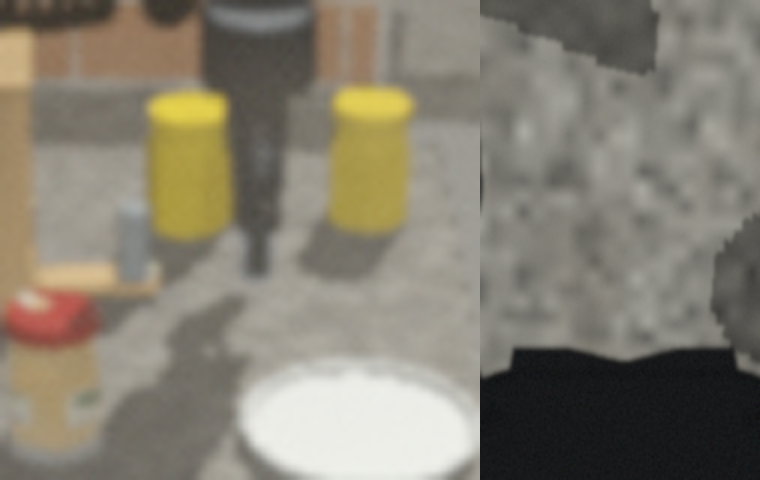

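{"name": "drive_tool", "arguments": {
  "moves": [0.65,0,0,-0.015,0,0,0,0.65,0,0,-0.025,0,0,0,0.65,0,0,-0.025,0,0,0]
}}

```text
time_s: 11.55
tcp_pos: [0.4872, -0.1259, -0.0277]
tool_rot: [-3.14, -0.094, 0.002]
wrist_force: [0.3, 0.3, -0.7]
width: 0.0705
grip_force: 0.0
```

{"name": "drive_tool", "arguments": {
  "moves": [0.65,0,0,-0.007,0,0,0,0.65,0,0,-0.007,0,0,0]
}}

```text
time_s: 11.8
tcp_pos: [0.4877, -0.126, -0.0316]
tool_rot: [-3.14, -0.094, 0.001]
wrist_force: [-0.3, -0.7, 0.3]
width: 0.0703
grip_force: 0.0
```

{"name": "drive_tool", "arguments": {
  "moves": [0.65,0,0,-0.007,0,0,0,0.65,0,0,-0.007,0,0,0]
}}

```text
time_s: 12.05
tcp_pos: [0.4876, -0.126, -0.0358]
tool_rot: [-3.14, -0.094, 0.001]
wrist_force: [0.2, -0.0, 0.7]
width: 0.0705
grip_force: 0.0
```

{"name": "drive_tool", "arguments": {
  "moves": [0.65,0,0,-0.007,0,0,0,0.65,0,0,-0.007,0,0,0]
}}

```text
time_s: 12.3
tcp_pos: [0.4876, -0.126, -0.04]
tool_rot: [-3.14, -0.094, 0.001]
wrist_force: [-0.9, 0.0, 0.1]
width: 0.0702
grip_force: 0.0
```

{"name": "drive_tool", "arguments": {
  "moves": [0.65,0,0,-0.007,0,0,0,0.65,0,0,-0.007,0,0,0]
}}

```text
time_s: 12.55
tcp_pos: [0.4875, -0.126, -0.0442]
tool_rot: [-3.14, -0.094, 0.001]
wrist_force: [0.2, 0.4, -0.5]
width: 0.0701
grip_force: 0.0
```

{"name": "drive_tool", "arguments": {
  "moves": [0.65,0,0,-0.007,0,0,0,0.65,0,0,-0.007,0,0,0]
}}

```text
time_s: 12.8
tcp_pos: [0.4881, -0.1261, -0.0478]
tool_rot: [3.14, 0.094, 0.001]
wrist_force: [-0.3, -0.0, 3.9]
width: 0.0704
grip_force: 1.6
```

Fingertip contact came at reported z = -0.0475 with 70 mm opening. The real tips are therefore about 47 mm above the reported TCP when open, and about 38–40 mm when shut. I'll grip the knob with that correction.

{"name": "drive_tool", "arguments": {
  "moves": [0.2,0,0,0.09,0,0,0,0.2,0,0,0.18,0,0,0,0.2,0.13,-0.023,0.18,0,0,0,0.2,0.13,-0.023,0.18,0,0,0,0.2,0.13,-0.023,0.18,0,0,0,0.2,0.13,-0.023,0.12,0,0,0,0.2,0.13,-0.023,0.055,0,0,0,0.2,0.13,-0.023,0.055,0,0,0,-1,0.13,-0.023,0.055,0,0,0,-1,0.13,-0.023,0.055,0,0,0,-1,0.13,-0.023,0.055,0,0,0,-1,0.13,-0.023,0.055,0,0,0],
  "squeeze": 40
}}

```text
time_s: 14.3
tcp_pos: [0.5669, -0.1415, -0.0132]
tool_rot: [3.137, 0.094, 0.005]
wrist_force: [-0.9, -5.2, 1.1]
width: 0.0191
grip_force: 39.3
```

{"name": "drive_tool", "arguments": {
  "moves": [-1,-0.03,-0.0018,0,0,0,0,-1,-0.07,-0.0042,0,0,0,0,-1,-0.11,-0.0066,0,0,0,0,-1,-0.15,-0.009,0,0,0,0,-1,-0.19,-0.0114,0,0,0,0,-1,-0.215,-0.013,0,0,0,0,-1,-0.23,-0.0138,0,0,0,0,-1,-0.232,-0.0139,0,0,0,0,-1,-0.232,-0.0139,0,0,0,0]
}}

```text
time_s: 15.42
tcp_pos: [0.4299, -0.1518, -0.0131]
tool_rot: [3.134, 0.096, 0.012]
wrist_force: [-0.3, -13.2, -0.4]
width: 0.0187
grip_force: 40.6
```

{"name": "drive_tool", "arguments": {
  "moves": [0.2,0,0,0,0,0,0,0.2,0,0,0,0,0,0,0.2,0,0,0,0,0,0,0.2,0,0,0.09,0,0,0,0.2,0,0,0.18,0,0,0,0.65,0.09,0.01,0.27,0,0,0,0.65,0.09,0.01,0.27,0,0,0,0.65,0.09,0.01,0.27,0,0,0]
}}

```text
time_s: 16.42
tcp_pos: [0.4806, -0.1418, 0.1467]
tool_rot: [-3.14, -0.095, 0.001]
wrist_force: [-0.8, -0.3, -0.0]
width: 0.07
grip_force: 0.0
```

Run:
```python
from h import *
import pickle
s,b=snap('wrist','w7.png'); pickle.dump(s,open('w7.pkl','wb')); print(s['width'],s['tcp_pos'],s['tool_rot'])
print(proj('wrist',(.56,-.143,.035),s),proj('wrist',(.43,-.15,.062),s))
```

```text
0.07004930692681695 [ 0.48055662 -0.1418307   0.14671094] [-3.14010972e+00 -9.51947850e-02  7.69591439e-04]
[328.23552301 103.12777865] [327.14324596 244.77013958]
```

View pics/w7.png

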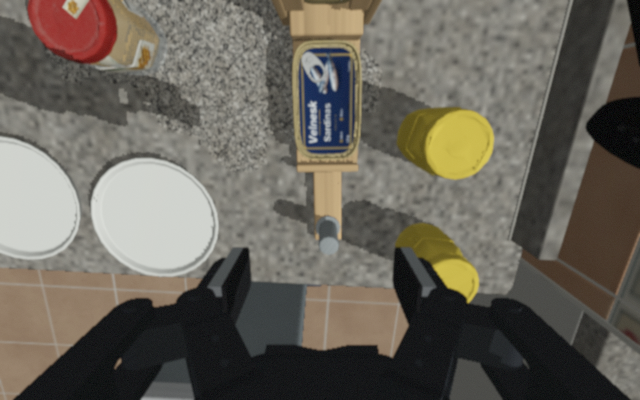

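The tin is out, with its rim spanning (293–361, 40–160) and centre about (327,100), within 3 px of the prediction. The knob is at (329,247).

Run:
```python
from h import *
import pickle
s=pickle.load(open('w7.pkl','rb')); im=cv2.imread('pics/w7.png')[:,:,::-1].copy()
for uv in [(327.5,100),(327,40),(328,160),(293,100),(361,100)]: print(ray('wrist',*uv,.034,s).round(4))
print('knob',ray('wrist',329,248,.062,s))
hsv=cv2.cvtColor(im,cv2.COLOR_RGB2HSV); m=((hsv[...,0]>100)&(hsv[...,0]<130)&(hsv[...,1]>100)).astype(np.uint8); m[:,:280]=0;m[:,380:]=0
c=max(cv2.findContours(m,0,1)[0],key=cv2.contourArea); P=np.array([ray('wrist',*p,.034,s)[:2] for p in c[:,0]],np.float32)
print(cv2.minAreaRect(P*1000))
for o in plates(im,s,None): print(o)
```

```text
[ 0.5627 -0.1422  0.034 ]
[ 0.6126 -0.1384  0.034 ]
[ 0.5072 -0.1463  0.034 ]
[ 0.5608 -0.1103  0.034 ]
[ 0.5646 -0.1731  0.034 ]
knob [ 0.42671477 -0.15200898  0.062     ]
((560.107177734375, -141.35235595703125), (77.66707611083984, 40.24468231201172), 4.203131675720215)
(array([0.4387, 0.1901, 0.0693]), array([ 34., 202.]), np.int32(7575))
(array([0.4254, 0.0397, 0.0694]), array([153., 216.]), np.int32(11281))
```

{"name": "drive_tool", "arguments": {
  "moves": [0.76,0.1325,0,-0.05,0,0,0.004,0.76,0.1325,0,-0.1,0,0,0.004,0.76,0.1325,0,-0.15,0,0,0.004,0.76,0.1325,0,-0.2,0,0,0.004,0.76,0.1325,0,-0.26,0,0,0.004,0.76,0.1325,0,-0.298,0,0,0.004,0.76,0.1325,0,-0.298,0,0,0.004,-1,0.1325,0,-0.298,0,0,0.004,-1,0.1325,0,-0.298,0,0,0.004,-1,0.1325,0,-0.298,0,0,0.004,-1,0.1325,0,-0.298,0,0,0.004],
  "squeeze": 60
}}

```text
time_s: 17.85
tcp_pos: [0.5602, -0.1422, -0.0315]
tool_rot: [3.139, 0.114, 0.001]
wrist_force: [0.1, 0.3, -1.2]
width: 0.0588
grip_force: 64.5
```

{"name": "drive_tool", "arguments": {
  "moves": [-1,0,0,0.03,0,0,0,-1,0,0,0.07,0,0,0,-1,0,0,0.1,0,0,0,-1,-0.06,0.08,0.1,0,0,0,-1,-0.12,0.16,0.1,0,0,0,-1,-0.18,0.24,0.1,0,0,0,-1,-0.2245,0.3035,0.1,0,0,0,-1,-0.2245,0.3035,0.1,0,0,0,-1,-0.2245,0.3035,0.06,0,0,0,-1,-0.2245,0.3035,0.03,0,0,0,-1,-0.2245,0.3035,0.01,0,0,0,-1,-0.2245,0.3035,0.003,0,0,0,-1,-0.2245,0.3035,0.003,0,0,0]
}}

```text
time_s: 19.48
tcp_pos: [0.4258, 0.0397, -0.03]
tool_rot: [3.139, 0.113, 0.0]
wrist_force: [-0.3, 0.8, -1.2]
width: 0.0581
grip_force: 65.0
```

Run:
```python
from h import *
s,b=snap('wrist','w8.png'); print(s['width'],s['tcp_pos'],s['wrist_force'])
hsv=cv2.cvtColor(b,cv2.COLOR_RGB2HSV); 
for o in plates(b,s,None): print(o)
```

```text
0.05814705093874771 [ 0.42584238  0.03970499 -0.03002821] [-0.27433131  0.77835021 -1.20098408]
(array([0.4262, 0.0392, 0.0686]), array([390., 187.]), np.int32(8488))
(array([0.4213, 0.1804, 0.0528]), array([ 63., 276.]), np.int32(13330))
```

{"name": "drive_tool", "arguments": {
  "moves": [-1,0,0,-0.006,0,0,0,-1,0,0,-0.006,0,0,0,0.7,0,0,-0.006,0,0,0,0.7,0,0,-0.006,0,0,0,0.7,0,0,-0.006,0,0,0,0.7,0,0,0.04,0,0,0,0.7,0,0,0.15,0,0,0,0.2,0,-0.1,0.17,0,0,0,0.2,0.001,-0.2,0.17,0,0,0,0.2,0.001,-0.32,0.17,0,0,0,0.2,0.001,-0.32,0.17,0,0,0,0.2,0.001,-0.32,0.1,0,0,0,0.2,0.001,-0.32,0.028,0,0,0,0.2,0.001,-0.32,0.028,0,0,0,-1,0.001,-0.32,0.028,0,0,0,-1,0.001,-0.32,0.028,0,0,0,-1,0.001,-0.32,0.028,0,0,0,-1,0.001,-0.32,0.028,0,0,0],
  "squeeze": 40
}}

```text
time_s: 21.78
tcp_pos: [0.4274, -0.1518, -0.0116]
tool_rot: [3.139, 0.113, 0.005]
wrist_force: [0.5, 6.2, 7.4]
width: 0.0188
grip_force: 39.2
```

Run:
```python
from h import *
s,b=snap('wrist','w9.png'); snap('side','d4.png'); print(s['width'],s['tcp_pos'],s['wrist_force'])
for o in plates(b,s,None): print(o)
hsv=cv2.cvtColor(b,cv2.COLOR_RGB2HSV); m=((hsv[...,0]>100)&(hsv[...,0]<130)&(hsv[...,1]>100)).astype(np.uint8)
c=max(cv2.findContours(m,0,1)[0],key=cv2.contourArea); P=np.array([ray('wrist',*p,.032,s)[:2] for p in c[:,0]],np.float32)
print(cv2.minAreaRect(P*1000))
```

```text
0.018825225204801444 [ 0.4274089  -0.15181115 -0.01160597] [0.47680138 6.2112478  7.42914885]
(array([0.4129, 0.0276, 0.0543]), array([ 62., 263.]), np.int32(6719))
((405.9228210449219, 12.589967727661133), (1.541534185409546, 14.620059967041016), 89.85359191894531)
```

{"name": "drive_tool", "arguments": {
  "moves": [-1,0.03,0.002,0.002,0,0,0,-1,0.07,0.005,0.002,0,0,0,-1,0.11,0.0078,0.002,0,0,0,-1,0.15,0.0106,0.002,0,0,0,-1,0.19,0.0135,0.002,0,0,0,-1,0.22,0.0156,0.002,0,0,0,-1,0.232,0.0164,0.002,0,0,0,-1,0.235,0.0166,0.002,0,0,0,-1,0.235,0.0166,0.002,0,0,0]
}}

```text
time_s: 23.0
tcp_pos: [0.5643, -0.1415, -0.011]
tool_rot: [-3.138, -0.114, 0.007]
wrist_force: [-6.4, 4.1, 8.4]
width: 0.0186
grip_force: 41.9
```

{"name": "drive_tool", "arguments": {
  "moves": [-1,0.005,0,0,0,0,0,-1,0.005,0,0,0,0,0]
}}

```text
time_s: 23.25
tcp_pos: [0.564, -0.1414, -0.011]
tool_rot: [-3.138, -0.115, 0.017]
wrist_force: [-14.2, 2.9, 13.6]
width: 0.0187
grip_force: 42.5
```

{"name": "drive_tool", "arguments": {
  "moves": [-1,-0.02,-0.0005,0.002,0,0,0,-1,-0.05,-0.0025,0.002,0,0,0,-1,-0.09,-0.005,0.002,0,0,0,-1,-0.13,-0.008,0.002,0,0,0,-1,-0.17,-0.011,0.002,0,0,0,-1,-0.21,-0.0145,0.002,0,0,0,-1,-0.235,-0.0165,0.002,0,0,0,-1,-0.242,-0.017,0.002,0,0,0,-1,-0.242,-0.017,0.002,0,0,0]
}}

```text
time_s: 24.38
tcp_pos: [0.4264, -0.1519, -0.0108]
tool_rot: [-3.139, -0.112, -0.005]
wrist_force: [5.7, 7.3, -5.9]
width: 0.0184
grip_force: 40.2
```

{"name": "drive_tool", "arguments": {
  "moves": [0.2,0,0,0,0,0,0,0.2,0,0,0,0,0,0,0.2,0,0,0,0,0,0,0.2,0,0,0.09,0,0,0,0.2,0,0,0.18,0,0,0,0.76,0.09,0.0168,0.262,0,0,0,0.76,0.09,0.0168,0.262,0,0,0,0.76,0.09,0.0168,0.262,0,0,0]
}}

```text
time_s: 25.38
tcp_pos: [0.4785, -0.1422, 0.146]
tool_rot: [3.139, 0.114, -0.001]
wrist_force: [0.4, 0.2, -1.4]
width: 0.0752
grip_force: 0.0
```

```bash
cat >> h.py <<'E'
def tins(im,s,z):
    hsv=cv2.cvtColor(im,cv2.COLOR_RGB2HSV); m=((hsv[...,0]>100)&(hsv[...,0]<130)&(hsv[...,1]>100)&(hsv[...,2]>40)).astype(np.uint8)
    m=cv2.morphologyEx(m,cv2.MORPH_CLOSE,np.ones((5,5)))
    for c in cv2.findContours(m,0,1)[0]:
        if cv2.contourArea(c)<800: continue
        P=np.array([ray('wrist',*p,z,s)[:2] for p in c[:,0]],np.float32); print('tin',c[:,0].mean(0).round(),cv2.minAreaRect(P*1000))
E
python3 - <<'E'
from h import *
s,b=snap('wrist','w10.png'); print(s['tcp_pos'],s['tool_rot'])
tins(b,s,.034)
for o in plates(b,s,None): print(o)
E
```

```text
[ 0.47848326 -0.14218783  0.1459972 ] [ 3.13934870e+00  1.14417019e-01 -1.36961929e-03]
tin [144. 211.] ((431.2423400878906, 38.818565368652344), (83.15888977050781, 39.66941833496094), 4.130951881408691)
tin [329. 102.] ((555.1490478515625, -141.98251342773438), (76.91522216796875, 49.606876373291016), 4.132652282714844)
(array([0.4385, 0.1902, 0.0695]), array([ 33., 198.]), np.int32(7485))
(array([0.4255, 0.0395, 0.0696]), array([184., 210.]), np.int32(3723))
```

View pics/w10.png

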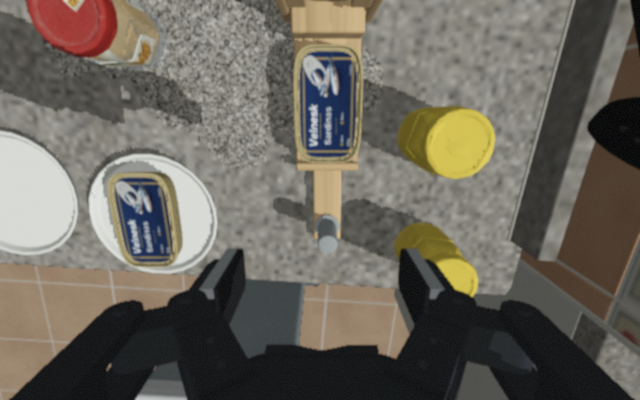

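Tin A sits on plate 1, centred near (144,219). The next tin is in the drawn pocket at (329,103), and the knob is at (327,245).

Run:
```python
from h import *
import pickle
R_=R
s=dict(tcp_pos=np.array([ 0.47848326,-0.14218783,0.1459972 ]),tool_rot=np.array([3.1393487,.114417019,-.00136961929]))
for uv in [(144,219),(144,171),(147,268),(107,222),(181,216),(329,103)]: print(ray('wrist',*uv,.032,s).round(4))
print(ray('wrist',329,103,.034,s), ray('wrist',328,246,.062,s))
```

```text
[0.4299 0.0393 0.032 ]
[0.4809 0.0345 0.032 ]
[0.3726 0.0415 0.032 ]
[0.4237 0.0781 0.032 ]
[0.4359 0.0008 0.032 ]
[ 0.5581 -0.1432  0.032 ]
[ 0.55806597 -0.1431195   0.034     ] [ 0.42709906 -0.15188644  0.062     ]
```

{"name": "drive_tool", "arguments": {
  "moves": [0.76,0.1325,0,-0.05,0,0,0,0.76,0.1325,0,-0.1,0,0,0,0.76,0.1325,0,-0.15,0,0,0,0.76,0.1325,0,-0.2,0,0,0,0.76,0.1325,0,-0.26,0,0,0,0.76,0.1325,0,-0.296,0,0,0,0.76,0.1325,0,-0.296,0,0,0,-1,0.1325,0,-0.296,0,0,0,-1,0.1325,0,-0.296,0,0,0,-1,0.1325,0,-0.296,0,0,0,-1,0.1325,0,-0.296,0,0,0],
  "squeeze": 60
}}

```text
time_s: 26.8
tcp_pos: [0.5585, -0.1423, -0.0308]
tool_rot: [3.139, 0.114, 0.001]
wrist_force: [-0.3, -0.3, 0.3]
width: 0.0583
grip_force: 64.6
```

{"name": "drive_tool", "arguments": {
  "moves": [-1,0,0,0.04,0,0,0,-1,0,0,0.1,0,0,0,-1,-0.04,0.11,0.12,0,0,0,-1,-0.08,0.21,0.12,0,0,0,-1,-0.12,0.31,0.12,0,0,0,-1,-0.16,0.41,0.12,0,0,0,-1,-0.19,0.51,0.12,0,0,0,-1,-0.2,0.5543,0.12,0,0,0,-1,-0.2,0.5543,0.1,0,0,0,-1,-0.2,0.5543,0.06,0,0,0,-1,-0.2,0.5543,0.04,0,0,0,-1,-0.2,0.5543,0.04,0,0,0]
}}

```text
time_s: 28.3
tcp_pos: [0.4378, 0.1893, -0.0081]
tool_rot: [3.139, 0.112, -0.004]
wrist_force: [-0.2, 0.2, -2.4]
width: 0.0583
grip_force: 65.2
```

Run:
```python
from h import *
s,b=snap('wrist','w11.png'); print(s['tcp_pos'],s['width'],s['wrist_force'])
for o in plates(b,s,None): print(o)
```

```text
[ 0.43779328  0.18934568 -0.00812462] 0.058323132930341706 [-0.24725949  0.21169098 -2.41466706]
(array([0.5293, 0.3355, 0.0154]), array([26., 35.]), np.int32(2457))
(array([0.4393, 0.1899, 0.0688]), array([375., 173.]), np.int32(7922))
(array([0.4596, 0.048 , 0.0358]), array([604., 179.]), np.int32(1999))
(array([0.4302, 0.0519, 0.0569]), array([474., 255.]), np.int32(1707))
```

{"name": "drive_tool", "arguments": {
  "moves": [-1,0.002,0,-0.03,0,0,0,-1,0.002,0,-0.042,0,0,0,-1,0.002,0,-0.042,0,0,0,0.7,0.002,0,-0.042,0,0,0,0.7,0.002,0,-0.042,0,0,0,0.7,0.002,0,-0.042,0,0,0,0.7,0.002,0,0.02,0,0,0,0.7,0.002,0,0.12,0,0,0,0.2,-0.018,-0.568,0.12,0,0,0,0.2,-0.018,-0.568,0.12,0,0,0,0.2,-0.018,-0.568,0.12,0,0,0,0.2,-0.018,-0.568,0.12,0,0,0,0.2,-0.018,-0.568,0.12,0,0,0,0.2,-0.018,-0.568,0.12,0,0,0,0.2,-0.018,-0.568,0.12,0,0,0,0.2,-0.018,-0.568,0.05,0,0,0,0.2,-0.018,-0.568,-0.002,0,0,0,0.2,-0.018,-0.568,-0.002,0,0,0,-1,-0.018,-0.568,-0.002,0,0,0,-1,-0.018,-0.568,-0.002,0,0,0],
  "squeeze": 40
}}

```text
time_s: 30.85
tcp_pos: [0.4295, -0.1518, -0.0069]
tool_rot: [3.136, 0.117, 0.007]
wrist_force: [0.1, 1.5, -1.8]
width: 0.0188
grip_force: 39.1
```

{"name": "drive_tool", "arguments": {
  "moves": [-1,0,0,0,0,0,0,-1,0,0,0,0,0,0]
}}

```text
time_s: 31.1
tcp_pos: [0.4295, -0.1516, -0.007]
tool_rot: [3.137, 0.114, 0.007]
wrist_force: [-0.5, -5.9, 6.6]
width: 0.0188
grip_force: 40.2
```

{"name": "drive_tool", "arguments": {
  "moves": [-1,0.03,0.002,0,0,0,0,-1,0.07,0.005,0,0,0,0,-1,0.11,0.0078,0,0,0,0,-1,0.15,0.0106,0,0,0,0,-1,0.19,0.0135,0,0,0,0,-1,0.22,0.0156,0,0,0,0,-1,0.232,0.0164,0,0,0,0,-1,0.238,0.0167,0,0,0,0,-1,0.238,0.0167,0,0,0,0]
}}

```text
time_s: 32.22
tcp_pos: [0.5659, -0.1413, -0.007]
tool_rot: [3.139, 0.116, -0.013]
wrist_force: [-12.0, -6.8, 16.3]
width: 0.0187
grip_force: 42.4
```

{"name": "drive_tool", "arguments": {
  "moves": [-1,-0.02,-0.0005,0,0,0,0,-1,-0.05,-0.0025,0,0,0,0,-1,-0.09,-0.005,0,0,0,0,-1,-0.13,-0.008,0,0,0,0,-1,-0.17,-0.011,0,0,0,0,-1,-0.21,-0.0145,0,0,0,0,-1,-0.233,-0.0165,0,0,0,0,-1,-0.24,-0.017,0,0,0,0,-1,-0.24,-0.017,0,0,0,0]
}}

```text
time_s: 33.35
tcp_pos: [0.429, -0.1517, -0.007]
tool_rot: [3.137, 0.112, 0.01]
wrist_force: [3.2, -4.0, 6.7]
width: 0.0188
grip_force: 41.4
```

{"name": "drive_tool", "arguments": {
  "moves": [0.2,0,0,0,0,0,0,0.2,0,0,0,0,0,0,0.2,0,0,0,0,0,0,0.2,0,0,0.09,0,0,0,0.2,0,0,0.18,0,0,0,0.76,0.087,0.0168,0.258,0,0,0,0.76,0.087,0.0168,0.258,0,0,0,0.76,0.087,0.0168,0.258,0,0,0]
}}

```text
time_s: 34.35
tcp_pos: [0.4777, -0.1401, 0.1455]
tool_rot: [-3.139, -0.115, 0.003]
wrist_force: [-0.1, -0.9, 0.0]
width: 0.0748
grip_force: 0.0
```

Run:
```python
from h import *
s,b=snap('wrist','w12.png'); print(s['tcp_pos'],s['tool_rot'])
tins(b,s,.034)
for o in plates(b,s,None): print(o)
```

```text
[ 0.47767728 -0.14012699  0.1454846 ] [-3.13890205 -0.1146067   0.00343481]
tin [146. 212.] ((428.6678466796875, 38.679935455322266), (88.86840057373047, 39.74070739746094), 4.128820896148682)
tin [  9. 214.] ((433.4449157714844, 171.52024841308594), (26.060094833374023, 86.9526138305664), 77.1950912475586)
tin [331.  89.] ((560.4320678710938, -139.37649536132812), (83.59528350830078, 44.7309455871582), 4.168086051940918)
(array([0.4385, 0.1898, 0.0693]), array([ 48., 192.]), np.int32(3709))
(array([0.4254, 0.0396, 0.0696]), array([186., 209.]), np.int32(3726))
```

{"name": "drive_tool", "arguments": {
  "moves": [0.76,0.1355,-0.002,-0.05,0,0,0,0.76,0.1355,-0.002,-0.1,0,0,0,0.76,0.1355,-0.002,-0.15,0,0,0,0.76,0.1355,-0.002,-0.2,0,0,0,0.76,0.1355,-0.002,-0.26,0,0,0,0.76,0.1355,-0.002,-0.295,0,0,0,0.76,0.1355,-0.002,-0.295,0,0,0,-1,0.1355,-0.002,-0.295,0,0,0,-1,0.1355,-0.002,-0.295,0,0,0,-1,0.1355,-0.002,-0.295,0,0,0,-1,0.1355,-0.002,-0.295,0,0,0],
  "squeeze": 60
}}

```text
time_s: 35.78
tcp_pos: [0.56, -0.1418, -0.0302]
tool_rot: [3.139, 0.113, 0.001]
wrist_force: [-0.4, -0.6, 0.6]
width: 0.0588
grip_force: 64.5
```

{"name": "drive_tool", "arguments": {
  "moves": [-1,0,0,0.05,0,0,0,-1,0,0,0.12,0,0,0,-1,-0.05,0.09,0.15,0,0,0,-1,-0.1,0.18,0.15,0,0,0,-1,-0.14,0.27,0.15,0,0,0,-1,-0.16,0.36,0.15,0,0,0,-1,-0.15,0.46,0.15,0,0,0,-1,-0.14,0.56,0.15,0,0,0,-1,-0.13,0.66,0.15,0,0,0,-1,-0.11,0.76,0.15,0,0,0,-1,-0.1,0.84,0.15,0,0,0,-1,-0.0967,0.8817,0.15,0,0,0,-1,-0.0967,0.8817,0.15,0,0,0,-1,-0.0967,0.8817,0.1,0,0,0,-1,-0.0967,0.8817,0.06,0,0,0,-1,-0.0967,0.8817,0.06,0,0,0]
}}

```text
time_s: 37.78
tcp_pos: [0.5001, 0.3848, 0.0035]
tool_rot: [3.136, 0.112, -0.007]
wrist_force: [0.6, -0.1, -2.0]
width: 0.0585
grip_force: 65.3
```

```bash
sed -i 's/,v,.014,s)/,v,ZR,s)/; s/^def plates/ZR=.014\ndef plates/' h.py
python3 - <<'E'
import h; from h import *
h.ZR=.019
s,b=snap('wrist','w13.png'); print(s['tcp_pos'],s['width'],s['wrist_force'])
for o in plates(b,s,None): print(o)
a=cv2.imread('pics/w1.png')[:,:,::-1].copy(); import pickle
print(plates(a,pickle.load(open('w1.pkl','rb')),None)[0])
E
```

```text
[0.50014132 0.3848363  0.00347093] 0.05850546712034884 [ 0.60489877 -0.14215102 -1.9768901 ]
(array([0.5907, 0.2389, 0.0314]), array([605.,  92.]), np.int32(4642))
(array([0.5028, 0.3837, 0.0692]), array([333., 177.]), np.int32(14301))
(array([0.5487, 0.2658, 0.0233]), array([540., 169.]), np.int32(1882))
(array([0.5324, 0.2449, 0.023 ]), array([578., 199.]), np.int32(2032))
(array([0.4725, 0.217 , 0.0362]), array([571., 280.]), np.int32(4237))
(array([0.5026, 0.3839, 0.0691]), array([122., 151.]), np.int32(5210))
```

View pics/w13.png

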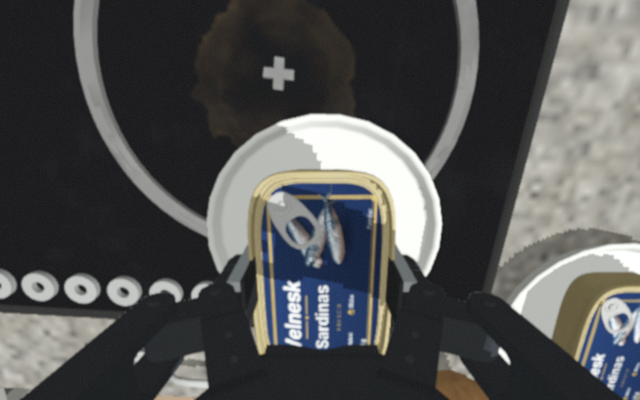

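The plate on the hob is at (.503,.384) and unmoved. The tin is held level over it, and tin B lies on plate 2 at right. Lowering.

{"name": "drive_tool", "arguments": {
  "moves": [-1,0.005,-0.0015,-0.03,0,0,0,-1,0.005,-0.0015,-0.046,0,0,0,-1,0.005,-0.0015,-0.0515,0,0,0,-1,0.005,-0.0015,-0.0515,0,0,0,0.7,0.005,-0.0015,-0.0515,0,0,0,0.7,0.005,-0.0015,-0.0515,0,0,0,0.7,0.005,-0.0015,-0.0515,0,0,0,0.7,0.005,-0.0015,0.02,0,0,0,0.7,0.005,-0.0015,0.12,0,0,0,0.7,0.005,-0.0015,0.12,0,0,0]
}}

```text
time_s: 39.08
tcp_pos: [0.508, 0.3887, 0.0832]
tool_rot: [-3.133, -0.113, -0.015]
wrist_force: [0.4, 1.0, -0.2]
width: 0.0728
grip_force: 0.0
```

{"name": "drive_tool", "arguments": {
  "moves": [0.2,-0.12,-0.895,0,0,0,0,0.2,-0.12,-0.895,0,0,0,0,0.2,-0.12,-0.895,0,0,0,0,0.2,-0.12,-0.895,0,0,0,0,0.2,-0.12,-0.895,0,0,0,0,0.2,-0.12,-0.895,0,0,0,0,0.2,-0.12,-0.895,0,0,0,0,0.2,-0.12,-0.895,0,0,0,0,0.2,-0.12,-0.895,0,0,0,0,0.2,-0.12,-0.895,0,0,0,0,0.2,-0.12,-0.895,0,0,0,0]
}}

```text
time_s: 40.45
tcp_pos: [0.4324, -0.1501, 0.0769]
tool_rot: [-3.139, -0.113, 0.001]
wrist_force: [0.1, -0.0, 0.3]
width: 0.0513
grip_force: 0.0
```

{"name": "drive_tool", "arguments": {
  "moves": [0.2,-0.006,-0.003,-0.07,0,0,0,0.2,-0.006,-0.003,-0.14,0,0,0,0.2,-0.006,-0.003,-0.14,0,0,0,-1,-0.006,-0.003,-0.14,0,0,0,-1,-0.006,-0.003,-0.14,0,0,0,-1,-0.006,-0.003,-0.14,0,0,0,-1,-0.006,-0.003,-0.14,0,0,0],
  "squeeze": 40
}}

```text
time_s: 41.32
tcp_pos: [0.4306, -0.1516, -0.005]
tool_rot: [-3.139, -0.111, -0.006]
wrist_force: [1.7, 6.4, 2.6]
width: 0.0187
grip_force: 39.0
```

{"name": "drive_tool", "arguments": {
  "moves": [-1,0.03,0.002,0,0,0,0,-1,0.07,0.005,0,0,0,0,-1,0.11,0.0078,0,0,0,0,-1,0.15,0.0106,0,0,0,0,-1,0.19,0.0135,0,0,0,0,-1,0.22,0.0156,0,0,0,0,-1,0.232,0.0164,0,0,0,0,-1,0.238,0.0167,0,0,0,0,-1,0.241,0.017,0,0,0,0,-1,0.241,0.017,0,0,0,0]
}}

```text
time_s: 42.58
tcp_pos: [0.5676, -0.1412, -0.005]
tool_rot: [-3.137, -0.115, 0.019]
wrist_force: [-16.6, 1.7, 14.6]
width: 0.0184
grip_force: 41.8
```

{"name": "drive_tool", "arguments": {
  "moves": [-1,-0.01,0,0,0,0,0,0.2,-0.01,0,0,0,0,0,0.2,-0.01,0,0,0,0,0,0.2,-0.01,0,0,0,0,0,0.2,-0.01,0,0.06,0,0,0,0.2,-0.01,0,0.15,0,0,0,0.2,-0.01,0,0.25,0,0,0,0.2,-0.115,0.317,0.59,0,0,0,0.2,-0.115,0.317,0.59,0,0,0,0.2,-0.115,0.317,0.59,0,0,0,0.2,-0.115,0.317,0.59,0,0,0,0.2,-0.115,0.317,0.59,0,0,0,0.2,-0.115,0.317,0.59,0,0,0,0.2,-0.115,0.317,0.59,0,0,0]
}}

```text
time_s: 44.32
tcp_pos: [0.5047, 0.0473, 0.3461]
tool_rot: [3.139, 0.113, -0.003]
wrist_force: [0.1, 0.1, 0.6]
width: 0.0512
grip_force: 0.0
```

Run:
```python
import h; from h import *
s,b=snap('wrist','w14.png'); print(s['time_s'],s['tcp_pos'],s['tool_rot'])
def tinrect(z):
    hsv=cv2.cvtColor(b,cv2.COLOR_RGB2HSV)
    m=((hsv[...,0]>100)&(hsv[...,0]<130)&(hsv[...,1]>100)&(hsv[...,2]>40)).astype(np.uint8)
    g=((hsv[...,0]>12)&(hsv[...,0]<32)&(hsv[...,1]>70)).astype(np.uint8)
    m=cv2.morphologyEx(m|g,cv2.MORPH_CLOSE,np.ones((5,5)))
    for c in cv2.findContours(m,0,1)[0]:
        if cv2.contourArea(c)<600: continue
        P=np.array([ray('wrist',*p,z,s)[:2] for p in c[:,0]],np.float32); print('obj',c[:,0].mean(0).round(),cv2.minAreaRect(P*1000))
tins(b,s,.033)
tinrect(.033)
h.ZR=.014
for o in plates(b,s,None): print(o)
# knob: bright grey near expected
for n in ('w1.png','w14.png'): pass
p=proj('wrist',(.566,-.141,.062),s).astype(int); print(p); print(b[p[1]-12:p[1]+13:2,p[0]-14:p[0]+15:2].astype(int).ptp(2) if hasattr(b,'ptp') else np.ptp(b[p[1]-12:p[1]+13:2,p[0]-14:p[0]+15:2].astype(int),axis=2))
```

```text
44.325 [0.504656   0.04726308 0.34607072] [ 3.13865992e+00  1.12943833e-01 -3.01265368e-03]
obj [442. 368.] ((95.1982421875, -234.73048400878906), (91.85771942138672, 57.19907760620117), 10.010003089904785)
obj [200. 374.] ((37.899078369140625, 267.8796081542969), (55.982177734375, 135.58079528808594), 88.16919708251953)
obj [159. 289.] ((215.51461791992188, 308.9241943359375), (106.32134246826172, 204.65335083007812), 0.2608647048473358)
obj [ 82. 313.] ((160.25930786132812, 473.77880859375), (215.44662475585938, 104.06800079345703), 0.154261514544487)
obj [258. 260.] ((307.1593017578125, 138.66299438476562), (181.916259765625, 115.06267547607422), 32.364051818847656)
obj [ 29. 290.] ((195.06716918945312, 575.4076538085938), (80.55377197265625, 286.6560974121094), 87.18025970458984)
obj [500. 228.] ((401.75616455078125, -273.1977233886719), (124.10327911376953, 63.70590591430664), 59.35603713989258)
obj [141. 244.] ((323.0806579589844, 360.8177490234375), (132.83114624023438, 240.43333435058594), 15.22344970703125)Traceback (most recent call last):
  File "<stdin>", line 12, in <module>
  File "<stdin>", line 10, in tinrect
  File "h.py", line 13, in ray
    K,W=cam(n,s); d=W[:3,:3]@np.linalg.inv(K)@[u,v,1]; o=W[:3,3]; return o+d*(z-o[2])/d[2]
        ~~~^^^^^
  File "h.py", line 7, in cam
    c=optics.calibration(n); K=np.array([[c['fx'],0,c['cx']],[0,c['fy'],c['cy']],[0,0,1]])
ValueError: time passes only in moves, steps and waits
```

```bash
python3 - <<'E'
import h; from h import *
from functools import lru_cache
cal=optics.calibration('wrist'); h.optics=type('o',(),{'calibration':staticmethod(lambda n:cal)})
s=dict(tcp_pos=np.array([0.504656,0.04726308,0.34607072]),tool_rot=np.array([3.13865992,.112943833,-.00301265368]))
b=cv2.imread('pics/w14.png')[:,:,::-1].copy(); hsv=cv2.cvtColor(b,cv2.COLOR_RGB2HSV)
for z in (.014,.019):
    h.ZR=z; print([ (o[0],o[2]) for o in plates(b,s,None)])
for P,z in [((.426,.0395),.033),((.439,.190),.033),((.503,.384),.038)]:
    u,v=proj('wrist',(*P,z),s).astype(int); sub=b[v-30:v+30,u-30:u+30]; h2=hsv[v-30:v+30,u-30:u+30]
    m=((h2[...,1]>70)).astype(np.uint8); m=cv2.morphologyEx(cv2.morphologyEx(m,cv2.MORPH_OPEN,np.ones((3,3))),cv2.MORPH_CLOSE,np.ones((7,7)))
    c=max(cv2.findContours(m,0,1)[0],key=cv2.contourArea)[:,0]+[u-30,v-30]
    Q=np.array([ray('wrist',*p,z,s)[:2] for p in c],np.float32); print(P,cv2.minAreaRect(Q*1000))
K=(.566,-.141,.062); p=proj('wrist',K,s); print(p)
# compare side images: closed knob at start vs now
d=h.cv2.imread('pics/d0.png')
E
python3 - <<'E'
from h import *
d0=cv2.imread('pics/d0.png').astype(int)
_,b=snap('side','d5.png'); b=b[:,:,::-1].astype(int)
D=np.abs(b-d0).max(2)
print('knob region diff',D[168:198,312:336].max(), (D[168:198,312:336]>25).sum())
m=(D>45).astype(np.uint8); n,l,st,ce=cv2.connectedComponentsWithStats(m)
for i in range(1,n):
    if st[i,4]>25: print(st[i],ce[i].round())
E
```

```text
[(array([0.502 , 0.3871, 0.0701]), np.int32(2742)), (array([0.4383, 0.19  , 0.0704]), np.int32(2430)), (array([0.1518, 0.0205, 0.1252]), np.int32(2102))]
[(array([0.5028, 0.3839, 0.0694]), np.int32(2742)), (array([0.4397, 0.1886, 0.0698]), np.int32(2430)), (array([0.156 , 0.0208, 0.124 ]), np.int32(2102))]
(0.426, 0.0395) ((426.69329833984375, 40.697574615478516), (76.6496353149414, 37.46052169799805), 4.711478233337402)
(0.439, 0.19) ((442.4531555175781, 189.5145721435547), (42.09279251098633, 86.55516815185547), 87.29927062988281)
(0.503, 0.384) ((504.103515625, 376.7480773925781), (92.79744720458984, 67.7747573852539), 4.0699687004089355)
[449.89065083 127.12851137]
knob region diff 74 46
[ 332    0  107  110 2415] [353.  38.]
[ 399    0   87  157 6563] [451.  64.]
[481   0  17  10 115] [488.   3.]
[490   0  22  97 744] [499.  38.]
[ 489    0   69  161 6959] [525.  71.]
[399  68  22  40 539] [410.  85.]
[487 139   9  13  74] [491. 146.]
[506 162  33  54 879] [524. 191.]
[445 165  25  39 764] [457. 183.]
[342 174  13   7  64] [348. 177.]
[499 188  12  12  44] [504. 193.]
[307 193  14  18 173] [314. 201.]
[348 205  33  19 417] [363. 213.]
[298 218  21  15 182] [307. 225.]
[448 225  15  14 158] [456. 231.]
[345 228  35  22 679] [362. 239.]
[506 232  12   8  82] [512. 235.]
[ 320  265   43   29 1050] [341. 279.]
[377 281  31  59 673] [393. 317.]
[377 301  12  15  71] [384. 308.]
[ 378  345   44   55 1923] [398. 373.]
```

Run:
```python
import h; from h import *
import pickle
cal=optics.calibration('wrist'); h.optics=type('o',(),{'calibration':staticmethod(lambda n:cal)})
s=dict(tcp_pos=np.array([0.504656,0.04726308,0.34607072]),tool_rot=np.array([3.13865992,.112943833,-.00301265368]))
b=cv2.imread('pics/w14.png')
s1=pickle.load(open('w1.pkl','rb')); a=cv2.imread('pics/w1.png')
def rect(im,s,z,x0,x1,y0,y1,res=.001):
    W=np.array([[x1,y1,z],[x1,y0,z],[x0,y0,z],[x0,y1,z]]); p=np.array([proj('wrist',w,s) for w in W],np.float32)
    w,hh=int((y1-y0)/res),int((x1-x0)/res); H=cv2.getPerspectiveTransform(p,np.float32([[0,0],[w,0],[w,hh],[0,hh]])); return cv2.warpPerspective(im,H,(w,hh))
for (x,y),z in [((.4255,.0395),.033),((.4385,.190),.033),((.5027,.3838),.038)]:
    r=rect(b,s,z,x-.06,x+.06,y-.06,y+.06); hs=cv2.cvtColor(r,cv2.COLOR_BGR2HSV)
    for nm,m in (('blue',(hs[...,0]>100)&(hs[...,0]<130)&(hs[...,1]>90)),('gold',(hs[...,0]>10)&(hs[...,0]<40)&(hs[...,1]>60))):
        v,u=np.nonzero(m); print(nm,len(u),'y',(60-np.percentile(u,[2,50,98])).round(),'x',(60-np.percentile(v,[2,50,98])).round())
for im,st in((a,s1),(b,s)):
    r=rect(im,st,.005,.33,.42,.36,.62); g=r.min(2); v,u=np.nonzero(g>185); print('fork',len(u),.62-np.percentile(u,[2,50,98])*.001,.42-np.percentile(v,[2,50,98])*.001)
    k=rect(im,st,.062,.53,.60,-.18,-.10); hs=cv2.cvtColor(k,cv2.COLOR_BGR2HSV); m=((hs[...,0]>85)&(hs[...,0]<130)&(hs[...,1]>25)&(hs[...,2]>110)); v,u=np.nonzero(m); print('knob',len(u),-.10-np.median(u)*.001,.60-np.median(v)*.001)
```

```text
blue 1370 y [ 20.  -7. -18.] x [ 39.   3. -35.]
gold 862 y [ 32.   8. -28.] x [ 52.   2. -48.]
blue 1371 y [ 19.  -9. -20.] x [ 37.   1. -37.]
gold 1016 y [ 31.   2. -30.] x [ 50.   5. -50.]
blue 1409 y [ 21.  -7. -18.] x [ 39.   3. -35.]
gold 1807 y [ 34. -24. -36.] x [ 52.   7. -47.]
fork 247 [0.42608 0.393   0.37492] [0.379 0.376 0.373]
knob 0 nan nan
fork 866 [0.5097 0.407  0.3723] [0.3847 0.376  0.37  ]
knob 0 nan nan
  return _methods._mean(a, axis=axis, dtype=dtype,
  ret = ret.dtype.type(ret / rcount)
```

Run:
```python
import cv2
for n in('d0','d2','d5'):
    d=cv2.imread(f'pics/{n}.png').astype(int); print(n,*[(d[r,316:336].mean(1).astype(int)).tolist() for r in (184,189,191)],sep='\n')
```

```text
d0
[152, 151, 149, 151, 149, 149, 147, 147, 138, 132, 131, 133, 130, 120, 110, 106, 105, 110, 111, 113]
[181, 179, 181, 181, 181, 180, 179, 165, 145, 132, 133, 133, 136, 148, 158, 139, 113, 104, 107, 113]
[167, 167, 166, 165, 164, 164, 160, 151, 139, 135, 135, 135, 139, 148, 148, 138, 125, 127, 137, 145]
d2
[152, 151, 150, 150, 148, 148, 148, 146, 137, 132, 132, 133, 131, 121, 109, 106, 106, 109, 112, 114]
[181, 180, 181, 182, 181, 181, 178, 165, 146, 134, 131, 132, 134, 149, 158, 141, 113, 104, 108, 111]
[164, 165, 164, 166, 165, 163, 159, 151, 139, 135, 135, 135, 140, 149, 149, 139, 126, 128, 139, 145]
d5
[146, 144, 143, 142, 141, 142, 140, 141, 138, 125, 125, 128, 123, 115, 106, 99, 99, 99, 103, 106]
[173, 173, 173, 173, 173, 173, 173, 166, 150, 129, 123, 124, 124, 137, 149, 136, 110, 96, 96, 102]
[158, 158, 156, 156, 157, 156, 153, 144, 135, 129, 126, 126, 131, 137, 141, 133, 122, 119, 127, 137]
```

The side view hints that the knob may have ended about 1 mm short, so I'll nudge it home from the front with shut fingers.

{"name": "drive_tool", "arguments": {
  "moves": [-1,0.02,-0.315,-0.4,0,0,0,-1,0.02,-0.315,-0.4,0,0,0,-1,0.02,-0.315,-0.4,0,0,0,-1,0.02,-0.315,-0.4,0,0,0,-1,0.02,-0.315,-0.4,0,0,0,-1,0.02,-0.315,-0.4,0,0,0,-1,0.02,-0.315,-0.4,0,0,0,-1,0.02,-0.315,-0.5,0,0,0,-1,0.02,-0.315,-0.585,0,0,0,-1,0.02,-0.315,-0.585,0,0,0,-1,0.04,-0.315,-0.585,0,0,0,-1,0.055,-0.315,-0.585,0,0,0,-1,0.065,-0.315,-0.585,0,0,0,-1,0.07,-0.315,-0.585,0,0,0,-1,0.07,-0.315,-0.585,0,0,0]
}}

```text
time_s: 46.3
tcp_pos: [0.5441, -0.1412, -0.003]
tool_rot: [-3.139, -0.115, 0.009]
wrist_force: [-7.2, -1.9, 5.2]
width: -0.0001
grip_force: 3.9
```

Contact is at 7 N. I'll push a little more.

{"name": "drive_tool", "arguments": {
  "moves": [-1,0.004,0,0,0,0,0,-1,0.008,0,0,0,0,0,-1,0.008,0,0,0,0,0]
}}

```text
time_s: 46.68
tcp_pos: [0.5437, -0.1412, -0.0032]
tool_rot: [-3.138, -0.116, 0.025]
wrist_force: [-18.6, -4.1, 11.5]
width: 0.0001
grip_force: 9.4
```

{"name": "drive_tool", "arguments": {
  "moves": [-1,-0.03,0,0,0,0,0,-1,-0.06,0,0,0,0,0,-1,-0.06,0,0.15,0,0,0,-1,-0.06,0,0.3,0,0,0,-1,-0.1,0.3,0.58,0,0,0,-1,-0.1,0.3,0.58,0,0,0,-1,-0.1,0.3,0.58,0,0,0,-1,-0.1,0.3,0.58,0,0,0,-1,-0.1,0.3,0.58,0,0,0,-1,-0.1,0.3,0.58,0,0,0,-1,-0.1,0.3,0.58,0,0,0]
}}

```text
time_s: 48.05
tcp_pos: [0.4912, 0.0385, 0.3437]
tool_rot: [3.139, 0.113, -0.002]
wrist_force: [0.0, -0.6, -0.3]
width: -0.0003
grip_force: 0.0
```

Run:
```python
import h; from h import *
cal=optics.calibration('wrist')
_,d=snap('side','d6.png'); s,b=snap('wrist','w15.png'); print(s['tcp_pos'])
d=d[:,:,::-1].astype(int); print(*[(d[r,316:336].mean(1).astype(int)).tolist() for r in (184,189,191)],sep='\n')
h.optics=type('o',(),{'calibration':staticmethod(lambda n:cal)})
print([o[0] for o in plates(b,s,None)])
hsv=cv2.cvtColor(b,cv2.COLOR_RGB2HSV)
m=(((hsv[...,0]<8)|(hsv[...,0]>172))&(hsv[...,1]>150)&(hsv[...,2]>70)).astype(np.uint8)
c=max(cv2.findContours(m,0,1)[0],key=cv2.contourArea); e,r=cv2.minEnclosingCircle(c); print('lid',ray('wrist',*e,.086,s),r)
```

```text
[0.49109753 0.03825747 0.34313219]
[145, 143, 144, 141, 141, 140, 142, 139, 131, 125, 125, 128, 123, 113, 103, 97, 99, 99, 102, 104]
[172, 173, 174, 172, 174, 174, 171, 158, 137, 124, 123, 124, 127, 141, 151, 131, 102, 96, 96, 103]
[158, 159, 157, 157, 156, 156, 152, 145, 133, 125, 124, 127, 130, 141, 140, 128, 119, 118, 128, 138]
[array([0.5023, 0.3872, 0.07  ]), array([0.4385, 0.19  , 0.0702])]
lid [0.60499023 0.04708746 0.086     ] 20.80148696899414
```

```bash
python3 -c "
from workcell import manip; print(manip.job_done())"
```

```text
the job is handed in; nothing more can be done
None
```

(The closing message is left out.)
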